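Feed three pins from the drum feeder and slide them under the marking laser

ROBOT

A 6-joint arm with a two-finger parallel gripper is mounted at the origin on the work surface. World frame = base frame: x ahead of the robot, y to its left, z up, the work surface at z = 0. Lengths are in mm, angles in rad, forces in N, time in s.
With the tool pointing down it reaches from about 275 to 750 mm from the base axis. Payload 10.2 kg.
Tool frame: the origin (TCP) lies on the centre line of the jaws, within the pads' length; the fingertips stand 17 mm ahead of it and the grasp point (between the pads) lies 2 mm behind it; z points along the fingers, y is the line along which they close (so a half turn about z gives the same grasp; the last joint's range is limited). The gripper opens to 85 mm and grips with 20 to 120 N. Pads are 22 mm wide; open, the fingers measure 114 mm over their backs; the gripper's body (76 mm by 85 mm) begins 54 mm behind the grasp point. The pads swing forward as they close: fully open they stand 13 mm farther back than shut.
Start: joints at [-1.543, 0.313, 1.498, -0, 1.331, -0.223], TCP at [130.28, -508.585, 248.294] pointing down, gripper open.
Joint ranges: [-2.94, 2.94], [-0.97, 2.17], [0.19, 2.56], [-1.23, 4.37], [0.02, 3.11], [-2.88, 2.88]. Speed limits (rad/s): [2.39, 2.39, 3.01, 3.14, 3.14, 3.14].

INTERFACE

Orientations are given as a unit quaternion [w, x, y, z].
In Python, from rig import ctrl gives the robot as it stands. The module is installed in compiled form; this text tells all that it offers.
- The arm moves only by the shell command python3 -m jog 'ROWS' [FORCE]. ROWS is JSON, a list of rows, each an object with "delta_pos": the shift along the world's x, y, z in mm, a list of three; "angular": the turn, a rotation vector about the world's x, y, z in rad, a list of three; "fingers": the opening, from 0 (shut) to 1 (fully open). In form: [{"delta_pos": [tx, ty, tz], "angular": [rx, ry, rz], "fingers": fingers}, ...]. A call has 1 to 10 rows; each row is the pose to reach, as a shift and turn from the pose commanded when the call began; what a row does not reach only later rows make up. A row lasts 1/8 s, in which the tool goes at most 62.5 mm and 10.7 degrees, less where a joint would pass 70% of its speed; a pose out of reach is approached as far as the arm can. A call with a gripper value outside its range is refused whole. The fingers move at their own pace and stop on an object; FORCE is the grip in N (left out, the last holds). Time passes only in rows, so rows that repeat a pose let the fingers close. It gives the time, the measured TCP pose, the force, the opening and the grip force at its end, in the units of the state.
- ctrl.sense(): the state, without advancing time (a new reading comes with each control period).
- ctrl.capture(name): name is "side" or "top"; returns a dict with "pixels" (480x640x3 uint8, blue, green, red), "fx", "fy", "cx", "cy" (pixels), "R" (3x3) and "t" (3): a world point X has camera coordinates R X + t. Camera axes: x right, y down, z forward; pixel columns grow to the right and rows downward; lengths in mm; the calibration is good to about 2 mm. A picture is of the moment at which its call begins. There is no depth.
- ctrl.finish_job(): hands the job in; it is judged then, once.
The state is a dict: "time_s": time; "joints": joint angles; "dq": joint speeds; "tau": joint torques, N m; "eef_pos": TCP position; "ee_rot": TCP orientation; "force": force on the tool from outside, world axes, zero at the start; "wrist_torque": the same for the moment, N m; "grip_width": opening from 0.0 (shut) to 1.0 (fully open); "grip_force": force on a finger pad.
Only numpy, scipy, OpenCV 4.12 (cv2) and the standard library are available. Lean on these libraries where they do the work, as an engineer would, in place of code of your own. Each camera call takes 0.05 s, during which the arm holds its last target. There are 200 camera calls.

TASK

Load the next batch for the laser marker: lower the drum feeder's clear lid gently until it is shut, then take the crank and turn the drum slowly, clockwise as you face the crank, so that three pins come down the chute into the tray one at a time, each lying in the tray before the next leaves the drum, and the fourth pin stays in the drum. Then slide the loaded tray under the laser head, fully home against its far stop, and let go. Do not touch the laser head, and leave the other things on the bench where they are.

Things in the scene. Friction and masses are not known exactly. Their poses are not given: they have to be found in the camera images.
- station: Fixed laser marking station on an aluminium base plate (station x -150 to 150, y -390 to 270 mm, top 12 mm above the bench) with a hole grid. Origin on the bench; its x points away from the robot, y to the robot's left, with a small yaw; all offsets here are along these axes. From +y to -y: drum feeder, tray on its slide, laser head above, column (y -335).
- laser_head: White scan head, same origin and axes as the station: x -70 to 70, y -195 to -65, z 215 to 335 mm over the bench; round lens (92 mm diameter) under it at y -130, down to z 168; laser body behind it, y to -610, x +-50, z 237 to 333. Not to be touched. It overhangs the handle of the tray when home: only a tool leaning back to the robot by 25 to 45 deg has room there.
- tray (a joint): Position of the tray on its slide along station y, m: 0 at the loading stop under the chute (tray centre at y +50 mm), 0.18 at the far stop under the lens (y -130 mm). It starts at 0. About 1.5 N of friction; it stays where it is left.
- tray_handle (a point): Grip point of the tray's handle: an upright black post, 12 mm thick along y, 16 mm along x, standing 27 mm in front (robot side) of the tray wall, 20 mm to -y of the tray's centre; the point is 17 mm below the post's top and 65 mm above the bench. The post is free from 34 mm below the point up. Moves with the tray.
- tray_floor (a point): Centre of the tray's inner floor (41 mm above the bench); axes as the station. Open aluminium tray, inside 61 mm along x and 68 mm along y; walls about 20 mm high; the floor falls 5 degrees to -y so that pins roll to the -y end and lie side by side, their axes along x.
- lid (a joint): Angle of the feeder's clear lid in rad: 0 shut (resting on the casing), 1.95 at its open stop, leaning back past upright; starts open at 1.75 or more. It falls freely if let go between upright and shut (only lightly damped).
- lid_hinge (a point): Point on the lid's hinge line, which runs along station x; lid opens upward and back to +y. The handle bar's centre is 152 mm from it.
- lid_handle (a point): Middle of the lid's handle: round steel bar, 10 mm diameter, 56 mm long, along station x, on two arms 40 mm beyond the lid's free edge, so fingers fit on both sides. Open: on top, about 320 mm above the bench; shut: at station y 94, 172 mm above the bench. The bar turns within a firm pinch (20 N; 6 N slips), so the tool need not turn with the lid.
- drum_axis (a point): Point on the drum's axis at mid-length, 115 mm above the bench; the axis lies along station x; axes as the station. Feeder casing round it: 74 mm along x, 112 mm along y, top at 168 mm; open at its -y side, where a chute leads down to the tray's loading place, its lip at station y 80 mm, 70 mm above the bench.
- drum (a joint): Drum angle, rad; grows clockwise seen from the robot (crank side), its top moving to -y, to the chute. Radius 49 mm, six cells 60 deg apart, a pin in each of four. A pin rolls out when the vane under it dips past level: the 1st at 0.3 to 0.5 rad, each next 1.047 later (the 4th from 3.44). Starts within 0.1 of 0. Friction 0.15 N m holds it where left.
- crank_handle (a point): Middle of the crank's black grip: round free-turning sleeve, 15 mm diameter, 54 mm long, along station x, on the robot's side of the feeder, 45 mm from the drum's axis and 53 mm in front of the casing. At drum = 0 it stands 15 deg below level on the +y side of the axis; turning carries it up over the top to the -y side. Free space all round.
- pin1_center (a point): Centre of the first pin to drop: plain steel pin 16 mm in diameter, 50 mm long, lying along station x in the drum.
- pin2_center (a point): Centre of the second pin, same size, in the next cell.
- pin3_center (a point): Centre of the third pin, same size.
- pin4_center (a point): Centre of the fourth pin, same size; it must stay in the drum.
- coupon_a: Bystander: marked aluminium bar 110 x 16 x 10 mm on the base plate behind the slide.
- coupon_b: Bystander: a second such bar.
- hex_key: Bystander: L-shaped hex key, 85 x 33 mm, 6 mm thick, on the base plate in front of the slide.
- caliper: Bystander: caliper 235 mm long, 14 mm thick, on the bench at the left.
- lens_cleaner: Bystander: bottle 52 mm in diameter, 130 mm high, at the left.

How it is judged (in metres and radians):
On the way, in this order (a step that is already met when the one before it is completed fails the run):
1. the lid is shut, with all pins still in the drum (value of joint lid below 0.05 rad and y of pin1_center in the frame of drum_axis between -0.046 and 0.055 m and z of pin1_center in the frame of drum_axis between -0.055 and 0.06 m and y of pin2_center in the frame of drum_axis between -0.046 and 0.055 m and z of pin2_center in the frame of drum_axis between -0.055 and 0.06 m and y of pin3_center in the frame of drum_axis between -0.046 and 0.055 m and z of pin3_center in the frame of drum_axis between -0.055 and 0.06 m and y of pin4_center in the frame of drum_axis between -0.046 and 0.055 m and z of pin4_center in the frame of drum_axis between -0.055 and 0.06 m), for 0.2 s.
2. the first pin lies in the tray under the chute, the lid shut and the next pin still in the drum (value of joint tray below 0.012 m and value of joint lid below 0.05 rad and x of pin1_center in the frame of tray_floor between -0.015 and 0.015 m and y of pin1_center in the frame of tray_floor between -0.036 and 0.036 m and z of pin1_center in the frame of tray_floor between 0 and 0.018 m and y of pin2_center in the frame of drum_axis between -0.046 and 0.055 m and z of pin2_center in the frame of drum_axis between -0.055 and 0.06 m), for 0.3 s.
3. the second pin lies in the tray under the chute, the lid shut and the next pin still in the drum (value of joint tray below 0.012 m and value of joint lid below 0.05 rad and x of pin1_center in the frame of tray_floor between -0.015 and 0.015 m and y of pin1_center in the frame of tray_floor between -0.036 and 0.036 m and z of pin1_center in the frame of tray_floor between 0 and 0.018 m and x of pin2_center in the frame of tray_floor between -0.015 and 0.015 m and y of pin2_center in the frame of tray_floor between -0.036 and 0.036 m and z of pin2_center in the frame of tray_floor between 0 and 0.018 m and y of pin3_center in the frame of drum_axis between -0.046 and 0.055 m and z of pin3_center in the frame of drum_axis between -0.055 and 0.06 m), for 0.3 s.
4. the third pin lies in the tray under the chute, the lid shut and the next pin still in the drum (value of joint tray below 0.012 m and value of joint lid below 0.05 rad and x of pin1_center in the frame of tray_floor between -0.015 and 0.015 m and y of pin1_center in the frame of tray_floor between -0.036 and 0.036 m and z of pin1_center in the frame of tray_floor between 0 and 0.018 m and x of pin2_center in the frame of tray_floor between -0.015 and 0.015 m and y of pin2_center in the frame of tray_floor between -0.036 and 0.036 m and z of pin2_center in the frame of tray_floor between 0 and 0.018 m and x of pin3_center in the frame of tray_floor between -0.015 and 0.015 m and y of pin3_center in the frame of tray_floor between -0.036 and 0.036 m and z of pin3_center in the frame of tray_floor between 0 and 0.018 m and y of pin4_center in the frame of drum_axis between -0.046 and 0.055 m and z of pin4_center in the frame of drum_axis between -0.055 and 0.06 m), for 0.3 s.
At the end, for the whole second after the job is handed in: the tray is within 6 mm of its far stop under the laser with pins 1 to 3 lying on its floor (none stacked), pin 4 is in the drum, and the lid is shut (within 0.05 rad) (value of joint tray above 0.174 m and value of joint lid below 0.05 rad and x of pin1_center in the frame of tray_floor between -0.015 and 0.015 m and y of pin1_center in the frame of tray_floor between -0.036 and 0.036 m and z of pin1_center in the frame of tray_floor between 0 and 0.018 m and x of pin2_center in the frame of tray_floor between -0.015 and 0.015 m and y of pin2_center in the frame of tray_floor between -0.036 and 0.036 m and z of pin2_center in the frame of tray_floor between 0 and 0.018 m and x of pin3_center in the frame of tray_floor between -0.015 and 0.015 m and y of pin3_center in the frame of tray_floor between -0.036 and 0.036 m and z of pin3_center in the frame of tray_floor between 0 and 0.018 m and y of pin4_center in the frame of drum_axis between -0.046 and 0.055 m and z of pin4_center in the frame of drum_axis between -0.055 and 0.06 m); the robot touches nothing.
It fails at once if the drum is spun (faster than 2 rad/s) (velocity of joint drum above 2 rad/s).
It fails at once if the lid is dropped or slammed (over 1.8 rad/s in the last 0.6 rad before it shuts) (value of joint lid between 0.08 and 0.6 rad and velocity of joint lid below -1.8 rad/s).
It fails at once if the laser head is touched (over 2 N) (contact force between any of the arm, the fingers and laser_head above 2 N).
It fails at once if something else on the bench is moved by more than 25 mm (distance of any of coupon_a, coupon_b, hex_key, caliper, lens_cleaner from where it was at the start of the episode above 0.025 m).
It also fails if it takes over 72 s, if anything falls off the work surface, if the arm or the gripper's body presses on something with over 40 N, if the wrist force passes 120 N, or if a joint passes its speed limit or range.

## Working session

There is one attempt and no reset: what is moved stays moved. The work goes in short steps, Python scripts to look and compute and a shell command to move; the robot and the scene stay as the last step left them, time stands still between calls to the robot, and variables do not carry over. Pictures are saved under pics/ and viewed, at most 10 in all, crops included, and the job is handed in when it is done.

```bash
mkdir -p pics; python3 - <<'E'
from rig import ctrl
import cv2,json
s=ctrl.sense();print(s)
for n in("side","top"):
    c=ctrl.capture(n);cv2.imwrite(f"pics/{n}0.png",c["pixels"]);print(n,c["fx"],c["fy"],c["cx"],c["cy"],c["R"],c["t"])
E
```

```text
{'time_s': 0.0, 'joints': array([-1.54336134e+00,  3.13461397e-01,  1.49845692e+00,  1.96811185e-05,
        1.33098107e+00, -2.23419444e-01]), 'dq': array([-0.00118492,  0.00024306, -0.0003977 , -0.0003175 , -0.00029299,
        0.00138859]), 'tau': array([ 5.11172493e-05, -4.12264431e+01, -2.59742260e+01, -1.87015826e-04,
        4.11340196e-03, -1.11711344e-06]), 'eef_pos': array([ 130.29785403, -508.32953848,  247.72175842]), 'ee_rot': array([-6.49295414e-04,  9.92144395e-01,  1.25096252e-01,  7.34338284e-05]), 'force': array([ 0.05041729, -0.17555124, -0.43513994]), 'wrist_torque': array([-0.02054883, -0.0137015 , -0.03751131]), 'grip_force': 0.0, 'grip_width': 0.9990157154587656}
side 595.0820354993907 595.0820354993907 314.9465783636566 238.7191639330513 [[-0.58558709 -0.81053305  0.01113221]
 [-0.57126561  0.40290209 -0.71507029]
 [ 0.57510291 -0.42509538 -0.69896392]] [440.30247734 343.16178613 987.93643197]
top 575.0584543419848 575.0584543419848 315.9813097470494 237.36558238403788 [[-0.02079364 -0.99973594  0.00978134]
 [-0.98011211  0.01845233 -0.19758485]
 [ 0.19735219 -0.01369532 -0.98023699]] [ 143.42136553  588.79466165 1348.16952335]
```

View pics/side0.png

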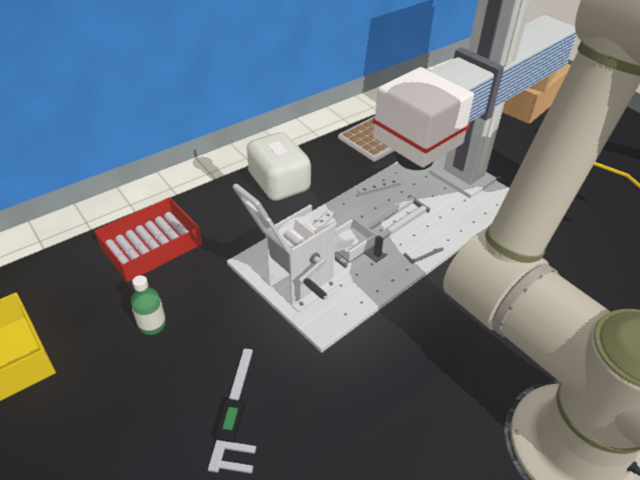

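View pics/top0.png

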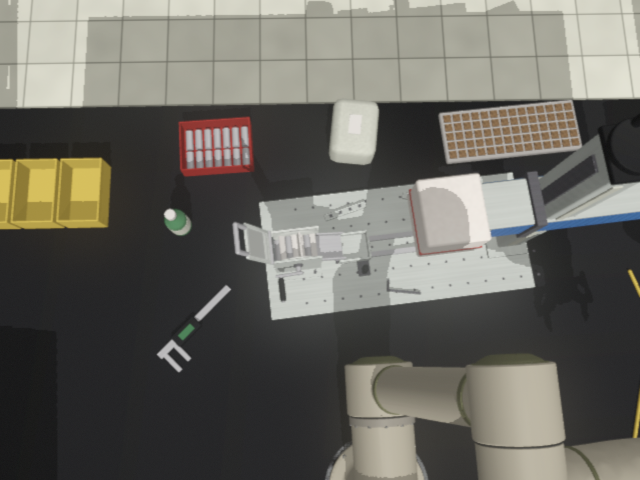

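The side view shows the base plate's corners at (228,262) and (322,349), the open lid's bar near (240,188), the crank grip near (315,288) and the tray post near (378,245). The top view shows the corners at (261,203), (272,320) and (535,288), the lid bar near (238,238), the crank grip near (282,288) and the post near (364,268).

```bash
cat >h.py <<'E'
import numpy as np,cv2
from rig import ctrl
def cap(n,f=None):
    c=ctrl.capture(n)
    if f: cv2.imwrite(f,c["pixels"])
    return c
def ray(c,p):
    R=np.array(c["R"]);t=np.array(c["t"])
    d=R.T@np.array([(p[0]-c["cx"])/c["fx"],(p[1]-c["cy"])/c["fy"],1]);return -R.T@t,d/np.linalg.norm(d)
def onz(c,p,z):
    o,d=ray(c,p);return o+d*(z-o[2])/d[2]
def tri(c1,p1,c2,p2):
    (o1,d1),(o2,d2)=ray(c1,p1),ray(c2,p2)
    k=np.linalg.lstsq(np.c_[d1,-d2],o2-o1,rcond=None)[0]
    a,b=o1+d1*k[0],o2+d2*k[1];return (a+b)/2,np.linalg.norm(a-b)
def proj(c,X):
    v=np.array(c["R"])@X+c["t"];return np.array([c["fx"]*v[0]/v[2]+c["cx"],c["fy"]*v[1]/v[2]+c["cy"]])
E
python3 - <<'E'
from h import *
s,t=cap("side"),cap("top")
P=[((261,203),(150,270)),((272,320),(-150,270)),((535,288),(-150,-390))]
w=[onz(t,p,12)[:2] for p,_ in P];print(w)
w2=[onz(s,p,12)[:2] for p in((228,262),(322,349))];print(w2)
A=np.array([q for _,q in P]+[(150,270),(-150,270)],float);B=np.array(w+w2)
U,_,V=np.linalg.svd((A-A.mean(0)).T@(B-B.mean(0)));R=V.T@U.T;T=B.mean(0)-R@A.mean(0)
print(T,np.arctan2(R[1,0],R[0,0]),A@R.T+T-B)
a=s["pixels"][165:315,215:415];b=t["pixels"][195:325,225:415]
cv2.imwrite("pics/sc.png",cv2.resize(a,None,fx=4,fy=4,interpolation=2));cv2.imwrite("pics/tc.png",cv2.resize(b,None,fx=4,fy=4,interpolation=2))
E
```

```text
[array([692.99868688, 269.69670041]), array([395.9991856 , 243.30133899]), array([ 461.81175304, -412.02197467])]
[array([690.87739109, 271.634894  ]), array([396.75090574, 240.58378459])]
[571.32777958 -11.67238135] 0.10009722524411518 [[ 0.5971188   2.26894424]
 [-0.9017162  -1.31474105]
 [-0.76038087 -2.68776719]
 [ 2.71841459  0.33075065]
 [-1.65343633  1.40281335]]
```

View pics/sc.png

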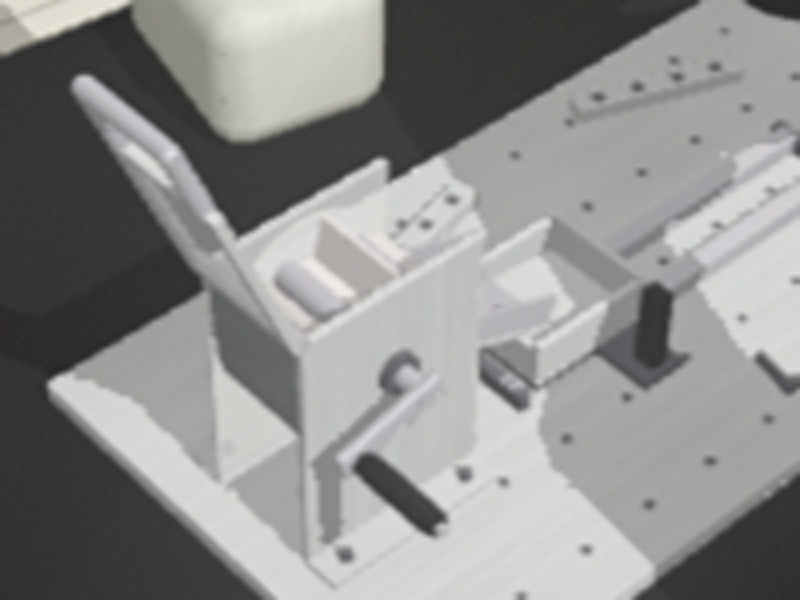

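View pics/tc.png

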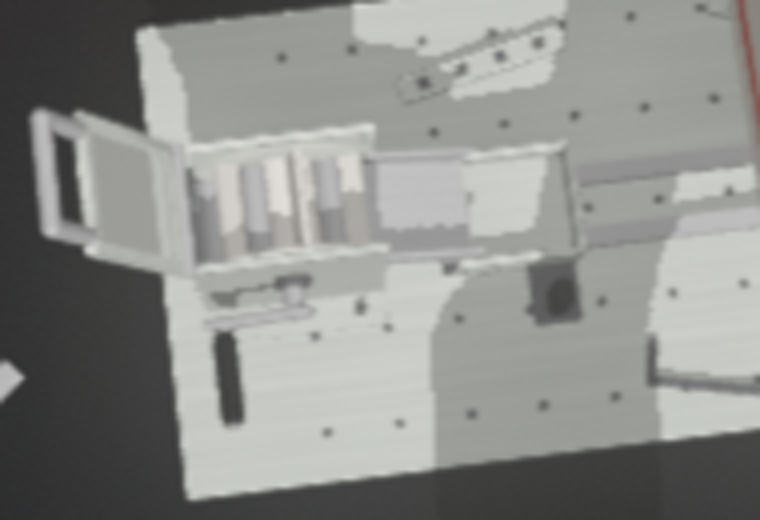

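The enlarged views show the lid bar's middle at about (129,120) in the side crop and (44,173) in the top crop. The crank grip's middle is at (401,493) and (228,378), and the tray post's top is at (656,288) and (562,294).

```bash
cat >>h.py <<'E'
yaw=0.1;T0=np.array([571.3,-11.7])
Rs=np.array([[np.cos(yaw),-np.sin(yaw)],[np.sin(yaw),np.cos(yaw)]])
def st(X): return np.r_[Rs.T@(np.array(X)[:2]-T0),X[2]]
def wd(X): return np.r_[Rs@np.array(X)[:2]+T0,X[2]]
E
python3 - <<'E'
from h import *
np.set_printoptions(precision=1,suppress=True)
s,t=cap("side"),cap("top")
S=lambda u,v:(215+u/4,165+v/4);T=lambda u,v:(225+u/4,195+v/4)
for n,a,b in[("bar",(129,120),(44,173)),("barA",(83,85),(40,115)),("barB",(175,157),(48,232)),("crank",(401,493),(228,378)),("crA",(365,460),(224,335)),("crB",(438,527),(233,422)),("post",(656,288),(562,294)),("hub",(400,372),(297,290)),("casecorner",(480,232),(376,248)),("casefl",(303,343),(192,268))]:
    X,e=tri(s,S(*a),t,T(*b));print(n,X,st(X),e)
E
```

```text
bar [540.5 293.2 312. ] [ -0.2 306.5 312. ] 3.3489539094807608
barA [570.8 296.1 311. ] [ 30.2 306.3 311. ] 2.0174132369338045
barB [510.3 290.7 312.7] [-30.5 307.  312.7] 4.031870707934659
crank [459.5 213.  106.5] [-88.8 234.8 106.5] 1.6894824923245315
crA [484.6 215.2 107.5] [-63.6 234.4 107.5] 1.3130065490265346
crB [434.2 210.5 105.2] [-114.2  234.8  105.2] 1.4419955370866318
post [508.1  16.5  88.2] [-60.1  34.3  88.2] 0.03232504147187869
hub [510.2 174.  119. ] [-42.3 190.9 119. ] 3.5412377008091998
casecorner [521.4 125.8 176. ] [-35.9 141.8 176. ] 5.036575159406244
casefl [514.2 229.2 168.4] [-32.8 245.4 168.4] 2.6286475220765553
```

```bash
M='{"delta_pos":[410,802,150],"angular":[0,0,-0.15],"fingers":0.6}'; true
python3 -m jog '[{"delta_pos":[410,802,150],"angular":[0,0,-0.15],"fingers":0.6},{"delta_pos":[410,802,150],"angular":[0,0,-0.15],"fingers":0.6},{"delta_pos":[410,802,150],"angular":[0,0,-0.15],"fingers":0.6},{"delta_pos":[410,802,150],"angular":[0,0,-0.15],"fingers":0.6},{"delta_pos":[410,802,150],"angular":[0,0,-0.15],"fingers":0.6},{"delta_pos":[410,802,150],"angular":[0,0,-0.15],"fingers":0.6},{"delta_pos":[410,802,150],"angular":[0,0,-0.15],"fingers":0.6},{"delta_pos":[410,802,150],"angular":[0,0,-0.15],"fingers":0.6},{"delta_pos":[410,802,150],"angular":[0,0,-0.15],"fingers":0.6},{"delta_pos":[410,802,150],"angular":[0,0,-0.15],"fingers":0.6}]' 20
```

```text
time_s: 1.55
eef_pos: [411.4, 42.5, 351.5]
ee_rot: [0.0, 0.999, 0.051, 0.0]
force: [0.5, -1.4, -0.3]
grip_width: 0.604
grip_force: 0.0
```

```bash
python3 -m jog '[{"delta_pos":[129,251,40],"angular":[0,0,0],"fingers":0.6},{"delta_pos":[129,251,40],"angular":[0,0,0],"fingers":0.6},{"delta_pos":[129,251,40],"angular":[0,0,0],"fingers":0.6},{"delta_pos":[129,251,40],"angular":[0,0,0],"fingers":0.6},{"delta_pos":[129,251,40],"angular":[0,0,0],"fingers":0.6},{"delta_pos":[129,251,40],"angular":[0,0,0],"fingers":0.6},{"delta_pos":[129,251,40],"angular":[0,0,0],"fingers":0.6},{"delta_pos":[129,251,40],"angular":[0,0,0],"fingers":0.6}]'
python3 - <<'E'
from h import *
print(ctrl.sense()["eef_pos"],ctrl.sense()["ee_rot"])
a=cap("side");b=cap("top")
im=[cv2.resize(c["pixels"][y:y+140,x:x+190],None,fx=2.1,fy=2.1,interpolation=2) for c,x,y in((a,190,110),(b,170,140))]
cv2.imwrite("pics/pre.png",np.hstack(im))
E
```

```text
time_s: 2.55
eef_pos: [539.7, 290.5, 391.4]
ee_rot: [-0.0, 0.999, 0.05, 0.0]
force: [-0.2, -0.5, -0.4]
grip_width: 0.605
grip_force: 0.0
[539.69804961 290.47186522 391.42892807] [-6.08002515e-06  9.98757075e-01  4.98423791e-02  2.07952190e-04]
```

View pics/pre.png

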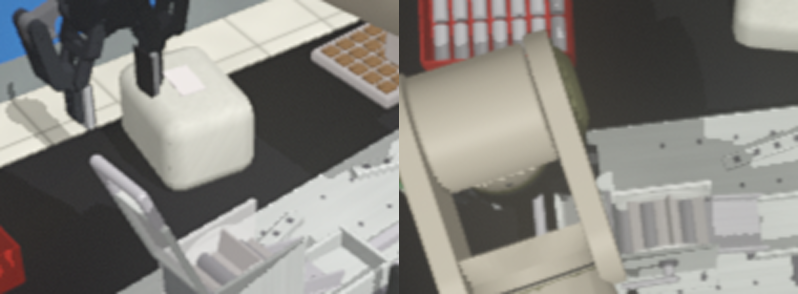

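The fingertips at (90,120) and (150,90) straddle the lid bar below at (120,180). I will go straight down and close.

```bash
python3 -m jog '[{"delta_pos":[1,2.5,-50],"angular":[0,0,0],"fingers":0.6},{"delta_pos":[1,2.5,-81],"angular":[0,0,0],"fingers":0.6},{"delta_pos":[1,2.5,-81],"angular":[0,0,0],"fingers":0.6},{"delta_pos":[1,2.5,-81],"angular":[0,0,0],"fingers":0},{"delta_pos":[1,2.5,-81],"angular":[0,0,0],"fingers":0},{"delta_pos":[1,2.5,-81],"angular":[0,0,0],"fingers":0},{"delta_pos":[1,2.5,-81],"angular":[0,0,0],"fingers":0}]' 22
```

```text
time_s: 3.52
eef_pos: [541.4, 293.1, 311.5]
ee_rot: [0.001, 0.999, 0.05, 0.001]
force: [-0.6, -4.7, 3.7]
grip_width: 0.098
grip_force: 22.3
```

```bash
python3 - <<'E'
import numpy as np
b=lambda t:np.array([246-152*np.cos(t),172+152*np.sin(t)])
for a,e in((1.95,1.25),(1.25,.55),(.55,-.03)):
    for t in np.linspace(a,e,9)[1:]:
        d=b(t)-b(a);print(np.round([-.0998*d[0],.995*d[0],d[1]],1).tolist())
    print()
E
```

```text
[1.3, -12.5, 4.4]
[2.5, -25.3, 7.6]
[3.8, -38.4, 9.8]
[5.2, -51.6, 10.7]
[6.5, -64.8, 10.5]
[7.8, -78.0, 9.2]
[9.1, -91.0, 6.7]
[10.4, -103.7, 3.0]

[1.2, -12.4, -4.7]
[2.4, -24.3, -10.5]
[3.6, -35.6, -17.4]
[4.6, -46.3, -25.2]
[5.6, -56.3, -33.9]
[6.6, -65.5, -43.4]
[7.4, -73.8, -53.8]
[8.1, -81.2, -64.8]

[0.5, -5.4, -9.6]
[1.0, -10.1, -19.6]
[1.4, -14.0, -29.8]
[1.7, -17.2, -40.4]
[2.0, -19.7, -51.1]
[2.1, -21.3, -62.0]
[2.2, -22.2, -73.0]
[2.2, -22.2, -84.0]
```

```bash
python3 -m jog '[{"delta_pos":[1.3,-12.5,4.4],"angular":[0,0,0],"fingers":0},{"delta_pos":[2.5,-25.3,7.6],"angular":[0,0,0],"fingers":0},{"delta_pos":[3.8,-38.4,9.8],"angular":[0,0,0],"fingers":0},{"delta_pos":[5.2,-51.6,10.7],"angular":[0,0,0],"fingers":0},{"delta_pos":[6.5,-64.8,10.5],"angular":[0,0,0],"fingers":0},{"delta_pos":[7.8,-78,9.2],"angular":[0,0,0],"fingers":0},{"delta_pos":[9.1,-91,6.7],"angular":[0,0,0],"fingers":0},{"delta_pos":[10.4,-103.7,3],"angular":[0,0,0],"fingers":0}]'
```

```text
time_s: 4.53
eef_pos: [551.9, 189.0, 313.4]
ee_rot: [0.0, 0.999, 0.05, 0.001]
force: [5.6, -0.0, 2.0]
grip_width: 0.106
grip_force: 23.2
```

```bash
python3 -m jog '[{"delta_pos":[1.2,-12.4,-4.7],"angular":[0,0,0],"fingers":0},{"delta_pos":[2.4,-24.3,-10.5],"angular":[0,0,0],"fingers":0},{"delta_pos":[3.6,-35.6,-17.4],"angular":[0,0,0],"fingers":0},{"delta_pos":[4.6,-46.3,-25.2],"angular":[0,0,0],"fingers":0},{"delta_pos":[5.6,-56.3,-33.9],"angular":[0,0,0],"fingers":0},{"delta_pos":[6.6,-65.5,-43.4],"angular":[0,0,0],"fingers":0},{"delta_pos":[7.4,-73.8,-53.8],"angular":[0,0,0],"fingers":0},{"delta_pos":[8.1,-81.2,-64.8],"angular":[0,0,0],"fingers":0}]'
```

```text
time_s: 5.52
eef_pos: [560.3, 107.6, 248.0]
ee_rot: [0.001, 0.999, 0.05, 0.001]
force: [8.8, -0.4, 0.8]
grip_width: 0.105
grip_force: 25.0
```

```bash
python3 -m jog '[{"delta_pos":[0,-5.4,-9.6],"angular":[0,0,0],"fingers":0},{"delta_pos":[0,-10.1,-19.6],"angular":[0,0,0],"fingers":0},{"delta_pos":[0,-14,-29.8],"angular":[0,0,0],"fingers":0},{"delta_pos":[0,-17.2,-40.4],"angular":[0,0,0],"fingers":0},{"delta_pos":[0,-19.7,-51.1],"angular":[0,0,0],"fingers":0},{"delta_pos":[0,-21.3,-62],"angular":[0,0,0],"fingers":0},{"delta_pos":[0,-22.2,-71],"angular":[0,0,0],"fingers":0},{"delta_pos":[0,-22.2,-78],"angular":[0,0,0],"fingers":0},{"delta_pos":[0,-22.2,-80],"angular":[0,0,0],"fingers":0}]'
python3 - <<'E'
from h import *
a=cap("side");b=cap("top")
im=[cv2.resize(c["pixels"][y:y+140,x:x+190],None,fx=2.1,fy=2.1,interpolation=2) for c,x,y in((a,220,150),(b,220,170))]
cv2.imwrite("pics/shut.png",np.hstack(im))
E
```

```text
time_s: 6.65
eef_pos: [562.6, 83.3, 169.0]
ee_rot: [0.003, 0.999, 0.05, 0.004]
force: [18.0, -13.6, 0.8]
grip_width: 0.105
grip_force: 26.5
```

View pics/shut.png

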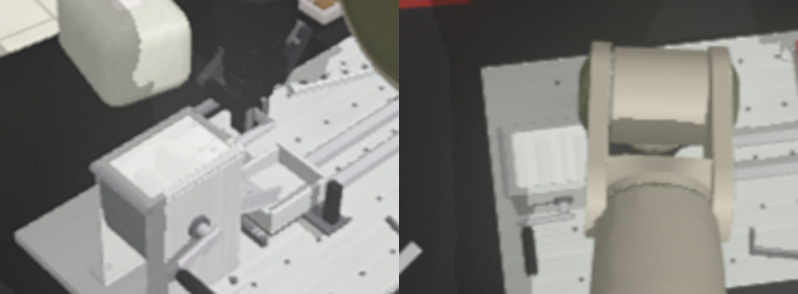

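The lid lies flat on the casing (top face around (165,150)). I will push down slightly to feel whether it is seated.

```bash
python3 -m jog '[{"delta_pos":[-2,2,-2],"angular":[0,0,0],"fingers":0},{"delta_pos":[-2,2,-4],"angular":[0,0,0],"fingers":0},{"delta_pos":[-2,2,-4],"angular":[0,0,0],"fingers":0}]'
```

```text
time_s: 7.12
eef_pos: [562.5, 83.3, 166.1]
ee_rot: [0.005, 0.999, 0.049, 0.007]
force: [26.2, -24.8, 0.3]
grip_width: 0.103
grip_force: 26.9
```

```bash
python3 -m jog '[{"delta_pos":[4,-4,0],"angular":[0,0,0],"fingers":0},{"delta_pos":[5,-6,0],"angular":[0,0,0],"fingers":0},{"delta_pos":[5,-6,0],"angular":[0,0,0],"fingers":0}]'
python3 - <<'E'
from h import *
a=cap("side");b=cap("top")
cv2.imwrite("pics/shut2.png",cv2.resize(a["pixels"][185:265,245:365],None,fx=6,fy=6,interpolation=2))
E
```

```text
time_s: 7.5
eef_pos: [562.8, 83.0, 165.1]
ee_rot: [-0.001, 0.999, 0.05, 0.001]
force: [2.7, 5.3, 9.0]
grip_width: 0.102
grip_force: 26.9
```

View pics/shut2.png

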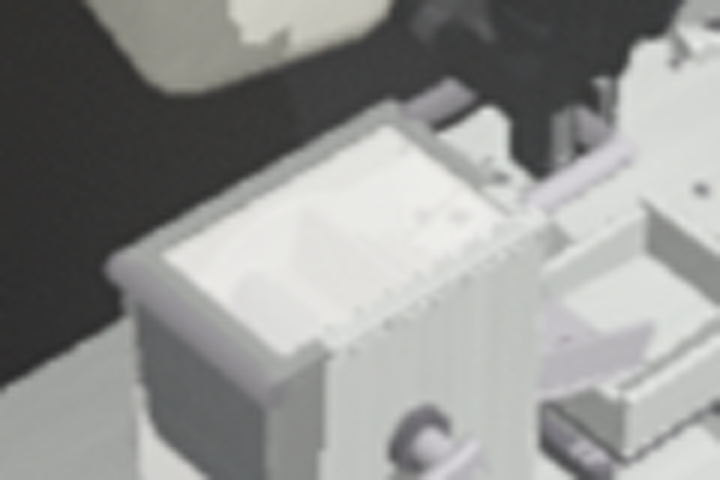

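Flush on the casing, with 9 N of upward reaction: the lid is shut. I will release it and move over the crank grip.

```bash
python3 -m jog '[{"delta_pos":[0,0,0],"angular":[0,0,0],"fingers":0.3},{"delta_pos":[0,0,0],"angular":[0,0,0],"fingers":0.3},{"delta_pos":[0,0,0],"angular":[0,0,0],"fingers":0.3},{"delta_pos":[0,0,35],"angular":[0,0,0],"fingers":0.3},{"delta_pos":[0,0,75],"angular":[0,0,0],"fingers":0.3},{"delta_pos":[-40,45,75],"angular":[0,0,0],"fingers":0.5},{"delta_pos":[-75,85,75],"angular":[0,0,0],"fingers":0.5},{"delta_pos":[-110,129,75],"angular":[0,0,0],"fingers":0.5},{"delta_pos":[-110,129,60],"angular":[0,0,0],"fingers":0.5},{"delta_pos":[-110,129,60],"angular":[0,0,0],"fingers":0.5}]'
python3 - <<'E'
from h import *
a=cap("side");b=cap("top")
im=[cv2.resize(c["pixels"][y:y+140,x:x+190],None,fx=2.1,fy=2.1,interpolation=2) for c,x,y in((a,220,180),(b,220,190))]
cv2.imwrite("pics/crank.png",np.hstack(im))
E
```

```text
time_s: 8.85
eef_pos: [452.1, 211.3, 223.1]
ee_rot: [0.0, 0.999, 0.05, -0.001]
force: [0.3, 0.1, 0.2]
grip_width: 0.503
grip_force: 0.0
```

View pics/crank.png

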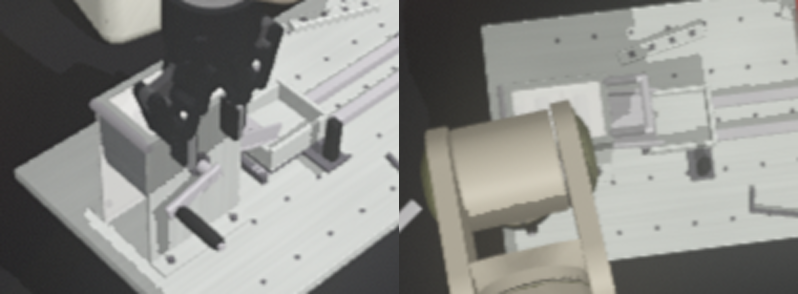

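The lid stays shut and the gripper is above the crank grip, seen at (200,228) in the side half. I will descend and grip.

```bash
python3 -m jog '[{"delta_pos":[0.5,1,-50],"angular":[0,0,0],"fingers":0.5},{"delta_pos":[0.5,1,-95],"angular":[0,0,0],"fingers":0.5},{"delta_pos":[0.5,1,-119],"angular":[0,0,0],"fingers":0.5},{"delta_pos":[0.5,1,-119],"angular":[0,0,0],"fingers":0.5},{"delta_pos":[0.5,1,-119],"angular":[0,0,0],"fingers":0},{"delta_pos":[0.5,1,-119],"angular":[0,0,0],"fingers":0},{"delta_pos":[0.5,1,-119],"angular":[0,0,0],"fingers":0}]' 30
python3 - <<'E'
import numpy as np
# drum a -> handle angle -15deg + a from +y
b=lambda a:45*np.array([np.cos(a-.262),np.sin(a-.262)])
for a,e,n in((0,.7,8),(.7,1.75,10),(1.75,2.8,10)):
    for t in np.linspace(a,e,n+1)[1:]:
        d=b(t)-b(a);print(np.round([-.0998*d[0],.995*d[0],d[1]],1).tolist())
    print()
E
```

```text
time_s: 9.82
eef_pos: [453.9, 212.3, 106.4]
ee_rot: [0.0, 0.999, 0.05, 0.001]
force: [1.5, -6.0, 4.8]
grip_width: 0.164
grip_force: 29.7
[-0.1, 0.8, 3.8]
[-0.1, 1.4, 7.7]
[-0.2, 1.5, 11.7]
[-0.1, 1.4, 15.6]
[-0.1, 0.8, 19.5]
[0.0, -0.0, 23.4]
[0.1, -1.2, 27.1]
[0.3, -2.7, 30.7]

[0.2, -2.2, 4.2]
[0.5, -4.8, 8.1]
[0.8, -7.9, 11.7]
[1.1, -11.3, 15.0]
[1.5, -15.0, 17.9]
[1.9, -19.0, 20.3]
[2.3, -23.2, 22.4]
[2.8, -27.6, 24.0]
[3.2, -32.2, 25.1]
[3.7, -36.8, 25.8]

[0.5, -4.7, 0.1]
[0.9, -9.4, -0.2]
[1.4, -14.0, -1.1]
[1.9, -18.5, -2.4]
[2.3, -22.9, -4.2]
[2.7, -27.0, -6.4]
[3.1, -30.9, -9.1]
[3.5, -34.5, -12.1]
[3.8, -37.7, -15.6]
[4.1, -40.6, -19.3]
```

```bash
python3 -m jog '[{"delta_pos":[-0.1,0.8,3.8],"angular":[0,0,0],"fingers":0},{"delta_pos":[-0.1,1.4,7.7],"angular":[0,0,0],"fingers":0},{"delta_pos":[-0.2,1.5,11.7],"angular":[0,0,0],"fingers":0},{"delta_pos":[-0.1,1.4,15.6],"angular":[0,0,0],"fingers":0},{"delta_pos":[-0.1,0.8,19.5],"angular":[0,0,0],"fingers":0},{"delta_pos":[0,0,23.4],"angular":[0,0,0],"fingers":0},{"delta_pos":[0.1,-1.2,27.1],"angular":[0,0,0],"fingers":0},{"delta_pos":[0.3,-2.7,30.7],"angular":[0,0,0],"fingers":0},{"delta_pos":[0.3,-2.7,30.7],"angular":[0,0,0],"fingers":0},{"delta_pos":[0.3,-2.7,30.7],"angular":[0,0,0],"fingers":0}]'
python3 -m jog '[{"delta_pos":[0,0,0],"angular":[0,0,0],"fingers":0},{"delta_pos":[0,0,0],"angular":[0,0,0],"fingers":0},{"delta_pos":[0,0,0],"angular":[0,0,0],"fingers":0},{"delta_pos":[0,0,0],"angular":[0,0,0],"fingers":0},{"delta_pos":[0,0,0],"angular":[0,0,0],"fingers":0},{"delta_pos":[0,0,0],"angular":[0,0,0],"fingers":0}]'
python3 - <<'E'
from h import *
a=cap("side");b=cap("top")
im=[cv2.resize(c["pixels"][y:y+90,x:x+120],None,fx=3.3,fy=3.3,interpolation=2) for c,x,y in((a,270,190),(b,260,210))]
cv2.imwrite("pics/p1.png",np.hstack(im))
E
```

```text
time_s: 11.08
eef_pos: [454.1, 209.8, 136.5]
ee_rot: [0.0, 0.999, 0.05, 0.001]
force: [4.1, -2.8, -1.8]
grip_width: 0.164
grip_force: 29.7
time_s: 11.82
eef_pos: [454.1, 209.8, 136.5]
ee_rot: [0.0, 0.999, 0.05, 0.001]
force: [3.9, -3.4, -1.9]
grip_width: 0.162
grip_force: 29.7
```

View pics/p1.png

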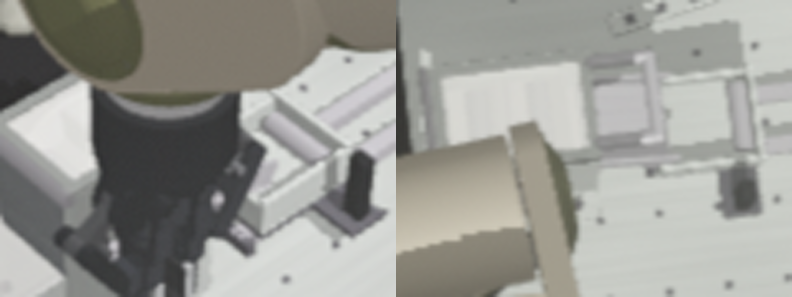

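Pin 1 lies at the tray's -y end, at (290,130) in the side half and (740,115) in the top half. Now the next 1.05 rad; I will check the pins numerically from here.

```bash
cat >prof.py <<'E'
from h import *
import sys
b=cap("top",sys.argv[1]);g=cv2.cvtColor(b["pixels"],6)
print(g[240:250,325:375].mean(0).astype(int).tolist());s=ctrl.sense();print(s["time_s"],s["eef_pos"])
E
python3 prof.py pics/a1.png
python3 -m jog '[{"delta_pos":[0.2,-2.2,4.2],"angular":[0,0,0],"fingers":0},{"delta_pos":[0.5,-4.8,8.1],"angular":[0,0,0],"fingers":0},{"delta_pos":[0.8,-7.9,11.7],"angular":[0,0,0],"fingers":0},{"delta_pos":[1.1,-11.3,15],"angular":[0,0,0],"fingers":0},{"delta_pos":[1.5,-15,17.9],"angular":[0,0,0],"fingers":0},{"delta_pos":[1.9,-19,20.3],"angular":[0,0,0],"fingers":0},{"delta_pos":[2.3,-23.2,22.4],"angular":[0,0,0],"fingers":0},{"delta_pos":[2.8,-27.6,24],"angular":[0,0,0],"fingers":0},{"delta_pos":[3.2,-32.2,25.1],"angular":[0,0,0],"fingers":0},{"delta_pos":[3.7,-36.8,25.8],"angular":[0,0,0],"fingers":0}]'
python3 -m jog '[{"delta_pos":[0,0,0],"angular":[0,0,0],"fingers":0},{"delta_pos":[0,0,0],"angular":[0,0,0],"fingers":0},{"delta_pos":[0,0,0],"angular":[0,0,0],"fingers":0},{"delta_pos":[0,0,0],"angular":[0,0,0],"fingers":0},{"delta_pos":[0,0,0],"angular":[0,0,0],"fingers":0},{"delta_pos":[0,0,0],"angular":[0,0,0],"fingers":0},{"delta_pos":[0,0,0],"angular":[0,0,0],"fingers":0},{"delta_pos":[0,0,0],"angular":[0,0,0],"fingers":0},{"delta_pos":[0,0,0],"angular":[0,0,0],"fingers":0}]'
python3 prof.py pics/a2.png
```

```text
[190, 190, 190, 190, 190, 190, 190, 189, 189, 187, 182, 171, 170, 180, 185, 182, 179, 184, 195, 201, 201, 201, 202, 202, 202, 202, 202, 203, 203, 203, 203, 204, 204, 204, 203, 190, 167, 163, 174, 183, 184, 174, 159, 176, 195, 193, 181, 179, 187, 192]
11.975 [454.10646593 209.76019354 136.55130131]
time_s: 13.22
eef_pos: [457.8, 174.0, 162.7]
ee_rot: [-0.001, 0.999, 0.05, 0.002]
force: [3.9, 4.1, -0.1]
grip_width: 0.16
grip_force: 30.1
time_s: 14.35
eef_pos: [457.8, 173.5, 162.6]
ee_rot: [-0.0, 0.999, 0.05, 0.002]
force: [4.5, 2.0, 4.1]
grip_width: 0.162
grip_force: 30.5
[167, 177, 185, 189, 189, 189, 189, 189, 188, 187, 181, 162, 141, 142, 154, 169, 177, 184, 195, 200, 201, 201, 201, 202, 202, 202, 202, 202, 202, 190, 167, 162, 174, 184, 186, 175, 157, 154, 168, 179, 185, 182, 167, 166, 190, 197, 185, 179, 187, 191]
14.4 [457.77283298 173.53688554 162.55063555]
```

Two pins now lie side by side: the profile peaks 6 px apart. Third pin next.

```bash

python3 -m jog '[{"delta_pos":[0.5,-4.7,0.1],"angular":[0,0,0],"fingers":0},{"delta_pos":[0.9,-9.4,-0.2],"angular":[0,0,0],"fingers":0},{"delta_pos":[1.4,-14,-1.1],"angular":[0,0,0],"fingers":0},{"delta_pos":[1.9,-18.5,-2.4],"angular":[0,0,0],"fingers":0},{"delta_pos":[2.3,-22.9,-4.2],"angular":[0,0,0],"fingers":0},{"delta_pos":[2.7,-27,-6.4],"angular":[0,0,0],"fingers":0},{"delta_pos":[3.1,-30.9,-9.1],"angular":[0,0,0],"fingers":0},{"delta_pos":[3.5,-34.5,-12.1],"angular":[0,0,0],"fingers":0},{"delta_pos":[3.8,-37.7,-15.6],"angular":[0,0,0],"fingers":0},{"delta_pos":[4.1,-40.6,-19.3],"angular":[0,0,0],"fingers":0}]'
python3 -m jog '[{"delta_pos":[0,0,0],"angular":[0,0,0],"fingers":0},{"delta_pos":[0,0,0],"angular":[0,0,0],"fingers":0},{"delta_pos":[0,0,0],"angular":[0,0,0],"fingers":0},{"delta_pos":[0,0,0],"angular":[0,0,0],"fingers":0},{"delta_pos":[0,0,0],"angular":[0,0,0],"fingers":0},{"delta_pos":[0,0,0],"angular":[0,0,0],"fingers":0},{"delta_pos":[0,0,0],"angular":[0,0,0],"fingers":0},{"delta_pos":[0,0,0],"angular":[0,0,0],"fingers":0},{"delta_pos":[0,0,0],"angular":[0,0,0],"fingers":0}]'
python3 prof.py pics/a3.png
```

```text
time_s: 15.65
eef_pos: [462.1, 132.1, 143.4]
ee_rot: [0.001, 0.999, 0.05, 0.002]
force: [4.4, -2.1, 6.6]
grip_width: 0.16
grip_force: 30.6
time_s: 16.77
eef_pos: [462.1, 131.8, 143.0]
ee_rot: [0.001, 0.999, 0.05, 0.001]
force: [5.8, -4.9, 2.4]
grip_width: 0.161
grip_force: 30.3
[152, 148, 147, 147, 147, 147, 148, 154, 165, 173, 170, 153, 136, 138, 140, 146, 155, 159, 164, 168, 169, 169, 168, 155, 147, 161, 176, 184, 182, 171, 154, 153, 167, 179, 185, 182, 165, 153, 161, 174, 183, 184, 173, 159, 177, 194, 188, 180, 187, 191]
16.825 [462.04200723 131.83048076 142.98640125]
```

Three pins lie in the tray (profile peaks at 27, 34 and 40). I will release the crank, rise, and lean the tool back 0.63 rad above the tray post.

```bash

python3 -m jog '[{"delta_pos":[0,0,0],"angular":[0,0,0],"fingers":0.4},{"delta_pos":[0,0,0],"angular":[0,0,0],"fingers":0.4},{"delta_pos":[0,0,0],"angular":[0,0,0],"fingers":0.4},{"delta_pos":[0,0,30],"angular":[0,0,0],"fingers":0.4},{"delta_pos":[0,0,65],"angular":[0,0,0],"fingers":0.45},{"delta_pos":[0,-30,65],"angular":[0.01,-0.1,0],"fingers":0.45},{"delta_pos":[5,-60,65],"angular":[0.025,-0.25,0],"fingers":0.45},{"delta_pos":[15,-90,65],"angular":[0.04,-0.4,0],"fingers":0.45},{"delta_pos":[30,-119,50],"angular":[0.052,-0.52,0],"fingers":0.45},{"delta_pos":[44,-119,10],"angular":[0.063,-0.63,0],"fingers":0.45}]'
python3 -m jog '[{"delta_pos":[0,0,0],"angular":[0,0,0],"fingers":0.45},{"delta_pos":[0,0,0],"angular":[0,0,0],"fingers":0.45}]'
python3 - <<'E'
from h import *
from scipy.spatial.transform import Rotation as Q
s=ctrl.sense();q=s["ee_rot"];print(Q.from_quat(np.roll(q,-1)).as_matrix().round(3),s["joints"].round(2),st(s["eef_pos"]))
a=cap("side");b=cap("top","pics/a4.png")
im=[cv2.resize(c["pixels"][y:y+130,x:x+130],(400,400),interpolation=2) for c,x,y in((a,300,180),(b,270,190))]
cv2.imwrite("pics/post.png",np.hstack(im))
E
```

```text
time_s: 18.08
eef_pos: [503.5, 15.3, 165.3]
ee_rot: [-0.02, 0.952, 0.051, 0.301]
force: [1.4, 1.1, 0.1]
grip_width: 0.451
grip_force: 0.0
time_s: 18.32
eef_pos: [503.4, 17.5, 165.9]
ee_rot: [-0.022, 0.953, 0.053, 0.298]
force: [1.6, 0.2, 0.2]
grip_width: 0.445
grip_force: 0.0
[[ 0.816  0.113  0.566]
 [ 0.088 -0.993  0.073]
 [ 0.571 -0.01  -0.821]] [-0.32  0.14  2.1   0.64  0.43  0.62] [-64.6762081   35.87514313 165.86535173]
```

View pics/post.png

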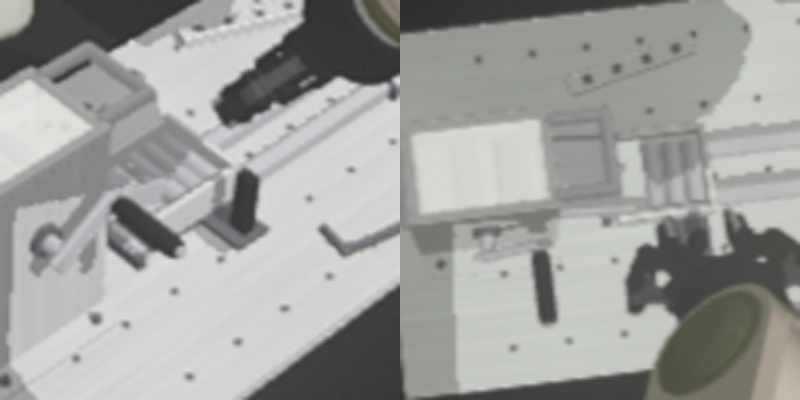

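Three pins lie side by side in the tray, and the post at (243,200) in the side half is straight below the jaws. I will descend and grip it.

```bash

python3 -m jog '[{"delta_pos":[2.5,-4.8,-40],"angular":[0,0,0],"fingers":0.45},{"delta_pos":[2.5,-4.8,-70],"angular":[0,0,0],"fingers":0.45},{"delta_pos":[2.5,-4.8,-97],"angular":[0,0,0],"fingers":0.45},{"delta_pos":[2.5,-4.8,-97],"angular":[0,0,0],"fingers":0.45},{"delta_pos":[2.5,-4.8,-97],"angular":[0,0,0],"fingers":0.45}]'
python3 -m jog '[{"delta_pos":[0,0,0],"angular":[0,0,0],"fingers":0},{"delta_pos":[0,0,0],"angular":[0,0,0],"fingers":0},{"delta_pos":[0,0,0],"angular":[0,0,0],"fingers":0},{"delta_pos":[0,0,0],"angular":[0,0,0],"fingers":0}]' 20
```

```text
time_s: 19.05
eef_pos: [506.3, 12.7, 69.2]
ee_rot: [-0.022, 0.952, 0.053, 0.3]
force: [0.5, 0.1, -0.1]
grip_width: 0.454
grip_force: 0.0
time_s: 19.55
eef_pos: [506.2, 12.3, 69.1]
ee_rot: [-0.021, 0.952, 0.053, 0.3]
force: [-2.9, 0.0, 7.6]
grip_width: 0.138
grip_force: 23.1
```

```bash

python3 -m jog '[{"delta_pos":[0.5,-5,0],"angular":[0,0,0],"fingers":0},{"delta_pos":[1.4,-14,0],"angular":[0,0,0],"fingers":0},{"delta_pos":[2.6,-26,0],"angular":[0,0,0],"fingers":0},{"delta_pos":[4,-40,0],"angular":[0,0,0],"fingers":0},{"delta_pos":[5.4,-54,0],"angular":[0,0,0],"fingers":0},{"delta_pos":[6.8,-68,0],"angular":[0,0,0],"fingers":0},{"delta_pos":[8.2,-82,0],"angular":[0,0,0],"fingers":0},{"delta_pos":[9.6,-96,0],"angular":[0,0,0],"fingers":0},{"delta_pos":[10.9,-109,0],"angular":[0,0,0],"fingers":0},{"delta_pos":[12,-120,0],"angular":[0,0,0],"fingers":0}]'
```

```text
time_s: 20.8
eef_pos: [518.6, -108.5, 69.1]
ee_rot: [-0.021, 0.952, 0.053, 0.3]
force: [7.6, 2.9, 4.2]
grip_width: 0.143
grip_force: 22.1
```

```bash

python3 -m jog '[{"delta_pos":[0.9,-9,0],"angular":[0,0,0],"fingers":0},{"delta_pos":[1.7,-17,0],"angular":[0,0,0],"fingers":0},{"delta_pos":[2.5,-25,0],"angular":[0,0,0],"fingers":0},{"delta_pos":[3.2,-32,0],"angular":[0,0,0],"fingers":0},{"delta_pos":[3.9,-39,0],"angular":[0,0,0],"fingers":0},{"delta_pos":[4.5,-45,0],"angular":[0,0,0],"fingers":0},{"delta_pos":[5,-50,0],"angular":[0,0,0],"fingers":0},{"delta_pos":[5.5,-55,0],"angular":[0,0,0],"fingers":0},{"delta_pos":[5.9,-59,0],"angular":[0,0,0],"fingers":0},{"delta_pos":[6,-60,0],"angular":[0,0,0],"fingers":0}]'
```

```text
time_s: 22.05
eef_pos: [524.5, -166.5, 69.1]
ee_rot: [-0.023, 0.952, 0.053, 0.3]
force: [8.6, 11.4, 7.9]
grip_width: 0.135
grip_force: 24.1
```

```bash

python3 -m jog '[{"delta_pos":[0,-1.5,0],"angular":[0,0,0],"fingers":0},{"delta_pos":[0,-2.5,0],"angular":[0,0,0],"fingers":0},{"delta_pos":[0,-2.5,0],"angular":[0,0,0],"fingers":0}]'
```

```text
time_s: 22.42
eef_pos: [524.5, -166.7, 69.0]
ee_rot: [-0.026, 0.952, 0.055, 0.3]
force: [11.0, 20.5, 9.3]
grip_width: 0.133
grip_force: 26.5
```

```bash

python3 -m jog '[{"delta_pos":[-1,2,0],"angular":[0,0,0],"fingers":0},{"delta_pos":[-1,2.5,0],"angular":[0,0,0],"fingers":0.45},{"delta_pos":[-1,2.5,0],"angular":[0,0,0],"fingers":0.45},{"delta_pos":[-1,2.5,0],"angular":[0,0,0],"fingers":0.45},{"delta_pos":[-1,2.5,0],"angular":[0,0,0],"fingers":0.45},{"delta_pos":[-25,0,18],"angular":[0,0,0],"fingers":0.45},{"delta_pos":[-60,-3,45],"angular":[0,0,0],"fingers":0.45},{"delta_pos":[-100,-7,75],"angular":[0,0,0],"fingers":0.45},{"delta_pos":[-130,-10,95],"angular":[0,0,0],"fingers":0.45},{"delta_pos":[-130,-10,95],"angular":[0,0,0],"fingers":0.45}]'
python3 - <<'E'
from h import *
a=cap("side","pics/end_s.png")
p=a["pixels"];g=cv2.cvtColor(p,6)
# black post: dark blob near its expected home position
m=(g<60).astype(np.uint8)
for y in(-150,):
    for z in(35,65,80):
        u=proj(a,wd([-60,y,z]));print(u,m[int(u[1])-1:int(u[1])+2,int(u[0])-12:int(u[0])+13].tolist())
for y in (-158,-150,-142,-134,-126,-115):
    u=proj(a,wd([0,y,50]));print(u,g[int(u[1]),int(u[0])])
print(ctrl.sense()["eef_pos"],ctrl.sense()["force"])
E
```

```text
time_s: 23.68
eef_pos: [392.9, -180.9, 164.0]
ee_rot: [-0.02, 0.953, 0.052, 0.299]
force: [-0.1, 0.3, -0.3]
grip_width: 0.451
grip_force: 0.0
[434.04887196 216.49582891] [[0, 0, 0, 0, 0, 0, 0, 0, 1, 1, 1, 1, 1, 1, 1, 0, 0, 0, 0, 0, 0, 0, 0, 0, 0], [0, 0, 0, 0, 0, 0, 0, 0, 1, 1, 1, 1, 1, 1, 1, 0, 0, 0, 0, 0, 0, 0, 0, 0, 0], [0, 0, 0, 0, 0, 0, 0, 0, 0, 1, 1, 1, 1, 1, 0, 0, 0, 0, 0, 0, 0, 0, 0, 0, 0]]
[436.09717021 206.44362043] [[0, 0, 0, 0, 0, 0, 0, 0, 1, 1, 1, 1, 1, 1, 0, 0, 0, 0, 0, 0, 0, 0, 0, 0, 0], [0, 0, 0, 0, 0, 0, 0, 0, 1, 1, 1, 1, 1, 1, 0, 0, 0, 0, 0, 0, 0, 0, 0, 0, 0], [0, 0, 0, 0, 0, 0, 0, 0, 1, 1, 1, 1, 1, 1, 0, 0, 0, 0, 0, 0, 0, 0, 0, 0, 0]]
[437.14598809 201.29645204] [[0, 0, 0, 0, 0, 0, 0, 0, 0, 1, 1, 1, 0, 0, 0, 0, 0, 0, 0, 0, 0, 0, 0, 0, 0], [0, 0, 0, 0, 0, 0, 0, 0, 1, 1, 1, 1, 1, 1, 0, 0, 0, 0, 0, 0, 0, 0, 0, 0, 0], [0, 0, 0, 0, 0, 0, 0, 0, 1, 1, 1, 1, 1, 1, 0, 0, 0, 0, 0, 0, 0, 0, 0, 0, 0]]
[417.14689414 196.7787055 ] 148
[414.8148101 198.2646892] 141
[412.46949481 199.75910375] 140
[410.11083534 201.26202109] 140
[407.73871748 202.77351399] 138
[404.45486799 204.86595439] 126
[ 393.49005434 -180.63269863  163.29388463] [ 0.17262192  1.06312939 -0.4017385 ]
```

```bash
python3 -c "
from rig import ctrl
print(ctrl.finish_job())"
```

```text
the job is handed in; nothing more can be done
None
```

The job is handed in with the lid shut, three pins dropped one at a time and last seen side by side in the tray before the slide, the tray against its far stop, and the gripper clear. I did not see pin 4 directly; I stopped the drum at about 2.8 rad, short of its 3.44 rad release point. No verdict came back.

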